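# Hang the flask ring weight over the drip tray

## Robot

A 6-joint arm with a two-finger parallel gripper is mounted at the origin on the work surface. World frame = base frame: x ahead of the robot, y to its left, z up, the work surface at z = 0. Lengths are in m, angles in rad, forces in N, time in s.
With the tool pointing down it reaches from about 0.35 to 0.975 m from the base axis. Payload 4.9 kg.
Tool frame: the origin (TCP) lies at the very end of the fingers, on their centre line; the grasp point (between the pads) lies ctrl.grip_point_offset behind it (ctrl.grip_point_offset is the distance from the TCP to the grasp point, in m); z points along the fingers, y is the line along which they close (so a half turn about z gives the same grasp; the last joint's range is limited). The gripper opens to 85 mm and grips with 20 to 120 N. Pads are 22 mm wide; open, the fingers measure 114 mm over their backs; the gripper's body (76 mm by 85 mm) begins 54 mm behind the grasp point. The pads swing forward as they close: fully open they stand 13 mm farther back than shut.
Start: joints at [1.188, 0.053, 1.613, -0, 1.476, -0.119], TCP at [0.163, 0.603, 0.231] pointing down, gripper open.
Joint ranges: [-3.01, 3.01], [-1.01, 2.22], [0.06, 2.58], [-1.02, 4.17], [0.09, 2.62], [-3.14, 3.14]. Speed limits (rad/s): [2.57, 2.57, 3.14, 3.14, 3.14, 3.14].

## Interface

Orientations are given as a rotation vector (axis times angle).
In Python, from station import ctrl gives the robot as it stands. The module is installed in compiled form; this text tells all that it offers.
- The arm moves only by the tool drive_tool, never from a script. Its argument "steps" is a list of rows, each an object with "translation": the shift along the tool's x, y, z normalised to -1 to 1, where 1 is 4 cm, a list of three; "angular": the turn, a rotation vector about the tool's x, y, z normalised to -1 to 1, where 1 is 8 degrees, a list of three; "gripper": the opening, from 0 (shut) to 1 (fully open). In form: [{"translation": [dx, dy, dz], "angular": [wx, wy, wz], "gripper": gripper}, ...]. A call has 1 to 8 rows; each row shifts and turns the commanded pose from where the row before left it, along the tool's axes as they then stand; what a row does not reach is not made up. A row lasts 1/8 s, in which the tool goes at most 62.5 mm and 10.7 degrees, less where a joint would pass 70% of its speed; a pose out of reach is approached as far as the arm can. A call with a number of a shift or a turn outside -1 to 1 is refused whole. A call with a gripper value outside its range is refused whole. The fingers move at their own pace and stop on an object; "force" is the grip in N (left out, the last holds). Time passes only in rows, so rows that do not move let the fingers close. It gives the time, the measured TCP pose, the force, the opening and the grip force at its end, in the units of the state.
- ctrl.get_obs(): the state, without advancing time (a new reading comes with each control period).
- ctrl.get_image(name): name is "scene" or "side" or "wrist"; returns a dict with "color" (420x560x3 uint8, red, green, blue), "depth" (420x560 float32, m along the optical axis (not along the pixel's ray), 0 where there is no reading), "fx", "fy", "cx", "cy" (pixels), "R" (3x3) and "t" (3): a world point X has camera coordinates R X + t. Camera axes: x right, y down, z forward; pixel columns grow to the right and rows downward; lengths in m; the calibration is good to about 2 mm. A picture is of the moment at which its call begins.
- ctrl.finish_job(): hands the job in; it is judged then, once.
The state is a dict: "t": time; "q": joint angles; "dq": joint speeds; "effort": joint torques, N m; "tool_pos": TCP position; "tool_rot": TCP orientation; "contact_force": force on the tool from outside, world axes, zero at the start; "wrist_torque": the same for the moment, N m; "opening": finger opening in m; "grip_force": force on a finger pad.
Only numpy, scipy, OpenCV 4.12 (cv2) and the standard library are available. Lean on these libraries where they do the work, as an engineer would, in place of code of your own. Each camera call takes 0.05 s, during which the arm holds its last target. There are 200 camera calls.

## Task

On the bench stands a small post with a swivel hook. First turn the hook, before touching the ring, until it points to the middle of the steel drip tray (not the gel tank on the other side of the post); then hang the closed ring weight (not the C-shaped open one) on the hook, so that it hangs freely over the tray, and leave it there.

Things in the scene. Friction and masses are not known exactly. Their poses are not given: they have to be found in the camera images.
- ring: The closed ring weight for flasks: unbroken dark metal ring of round bar 15 mm thick, 97 mm outside and 67 mm inside diameter, about 0.22 kg, lying flat on the bench at first. Origin at the ring's centre, at half its thickness (7.5 mm above the bench when flat); z is the ring's axis. A C-shaped ring of like size with a 40 mm gap lies nearby: not that one.
- stand: Hook stand, fixed: base 90 mm across, 16 mm high; steel post 14 mm thick. Origin on the bench, on the post's axis (the hook turns about it); z up. A 26 mm hub, top at 185 mm, holds the hook's arm: 10 mm round bar, 110 mm long to an upturned end, centre line 170 mm high at the post, 162 at the end. It turns 2.6 rad either way from the stand's -x, takes about 1 N at its end, stays where left.
- hook_tip (a point): Top of the hook's upturned end, a vertical steel pin 10 mm thick, 110 mm from the post's axis; its top is 210 mm above the bench and 43 mm above the arm's top. The point is on the pin's centre line and turns with the hook; post to pin is the way the hook faces (at the start roughly towards the robot). Pinch or push the pin to turn the hook.
- drip_tray: The drip tray: open shallow steel tray, fixed on the bench on one side of the post (left or right), 150 mm by 100 mm, 18 mm high; its long side runs across the line from the post. Origin at the centre of its underside, about 100 mm from the post's axis. On the post's other side is a white gel tank of the same outline, 50 mm high.
Mind the look-alikes: they are no part of the job. There is more than one size of the drip_tray; the job needs the smaller.

How it is judged:
By the outcome, as a careful person would: the job done as asked, in the order asked, and still so for the second after the job is handed in, with the robot touching nothing.
It also fails if it takes over 64 s, if anything falls off the work surface, if the arm or the gripper's body presses on something with over 40 N, if the wrist force passes 120 N, or if a joint passes its speed limit or range.

## Working session

There is one attempt and no reset: what is moved stays moved. The work goes in short steps, Python scripts to look and compute and a tool call to move; the robot and the scene stay as the last step left them, time stands still between calls to the robot, and variables do not carry over. Pictures are saved under pics/ and viewed, at most 10 in all, crops included, and the job is handed in when it is done.

Besides the shell and the picture viewer there is one more tool, called after "Emit:" as name([rows], argument=value, ...), one row to a line, values as JSON. drive_tool: Moves the arm, as the interface text tells. Its arguments: {"type":"object","properties":{"steps":{"type":"array"},"force":{"type":"number"}},"required":["steps"]}

```bash
mkdir -p pics; cat > h.py <<'E'
import numpy as np, cv2
from station import ctrl
from scipy.spatial.transform import Rotation as Ro
def grab(n):
    im=ctrl.get_image(n); np.savez(f'/tmp/{n}.npz',**im); return im
def load(n): return dict(np.load(f'/tmp/{n}.npz'))
def cloud(im):
    v,u=np.mgrid[:420,:560]; d=im['depth']
    C=np.stack([(u-im['cx'])/im['fx']*d,(v-im['cy'])/im['fy']*d,d],-1)
    W=(C-im['t'])@im['R']; W[d<=0]=np.nan; return W
def proj(im,X):
    c=im['R']@np.array(X)+im['t']; return np.array([im['fx']*c[0]/c[2]+im['cx'],im['fy']*c[1]/c[2]+im['cy']])
def ray(im,u,v,z):
    o=-im['R'].T@im['t']; d=im['R'].T@np.array([(u-im['cx'])/im['fx'],(v-im['cy'])/im['fy'],1]); return o+d*(z-o[2])/d[2]
def save(n,a): cv2.imwrite(f'pics/{n}.png',a[...,::-1])
E
python3 - <<'E'
from h import *
o=ctrl.get_obs(); print(o['tool_pos'],o['tool_rot'],o['opening'],o['t'],ctrl.grip_point_offset)
a=grab('scene');b=grab('side');w=grab('wrist')
save('a',cv2.resize(np.hstack([a['color'],b['color']]),(800,300)))
save('scene',a['color']); save('side',b['color'])
for i in (a,b,w): print(-i['R'].T@i['t'],i['R'][2])
E
```

```text
[0.16275438 0.60278132 0.23004294] [-0.41317499 -3.11377624  0.00319294] 0.08578189220112525 0.0 0.0187
[0.97895251 0.06237025 0.95768766] [-0.54706782 -0.03184588 -0.8364823 ]
[0.40204396 0.75765198 0.65669732] [ 0.08757977 -0.81382119 -0.5744779 ]
[0.09490645 0.6215137  0.37210258] [ 0.26222419 -0.07202401 -0.96231545]
```

View pics/scene.png

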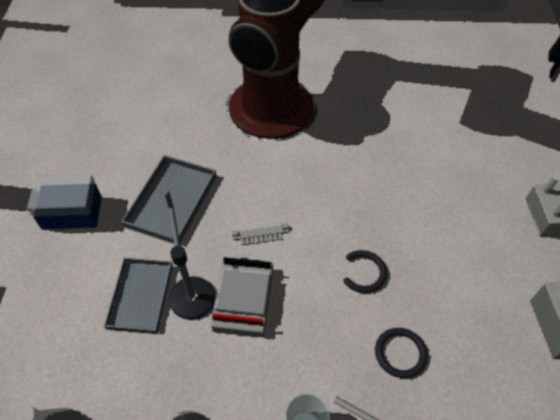

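View pics/side.png

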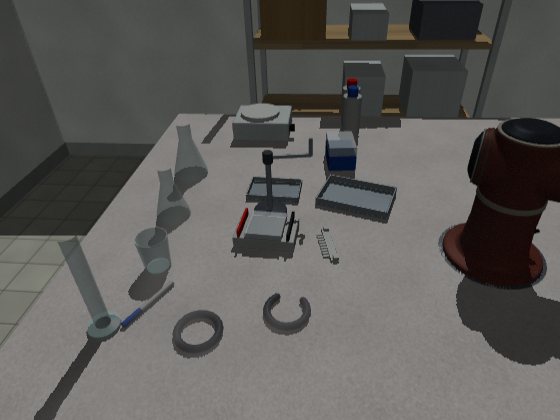

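Scene view: the closed ring is at (402,352) and the C-ring, with its gap, at (366,271). The post hub is at (180,255) and the hook pin at about (169,198). Candidate trays are the small one at (140,295), opposite the gel tank at (243,293), and the larger one at (170,198). Side view: ring (198,331), C-ring (287,312), hub (267,157), pin (311,145), small tray (275,190), large tray (357,196). Next I'll measure these and confirm them in a crop.

```bash
python3 - <<'E'
from h import *
a=load('scene');b=load('side')
for nm,im,wins in(('scene',a,dict(ring=(370,320,435,385),C=(338,245,394,298))),('side',b,dict(ring=(165,300,232,360),C=(255,285,320,338)))):
    W=cloud(im)
    for k,(x0,y0,x1,y1) in wins.items():
        p=W[y0:y1,x0:x1].reshape(-1,3); g=im['color'][y0:y1,x0:x1].astype(int).sum(-1).ravel()
        m=(p[:,2]>0.006)&(p[:,2]<.03); q=p[m]
        c,r=cv2.minEnclosingCircle(q[:,:2].astype(np.float32)); print(nm,k,c,r,m.sum(),np.percentile(q[:,2],[50,98]))
def high(im,win,lo,hi):
    x0,y0,x1,y1=win; W=cloud(im)[y0:y1,x0:x1]; m=(W[...,2]>lo)&(W[...,2]<hi); v,u=np.nonzero(m); return W[m],u+x0,v+y0
for nm,im,win in(('scene',a,(150,170,210,300)),('side',b,(255,130,325,215))):
    for lo,hi in((.02,.14),(.14,.178),(.178,.192),(.192,.25)):
        q,u,v=high(im,win,lo,hi)
        if len(q): print(nm,lo,hi,len(q),'med',np.median(q,0).round(4),'min',q.min(0).round(4),'max',q.max(0).round(4))
for nm,im,win in(('scene',a,(100,250,175,340)),('side',b,(240,175,306,207)),('scene big',a,(120,150,220,245))):
    x0,y0,x1,y1=win;W=cloud(im)[y0:y1,x0:x1]; m=(W[...,2]>.009)&(W[...,2]<.026)
    n,l,s,c=cv2.connectedComponentsWithStats(m.astype(np.uint8)); k=1+s[1:,4].argmax(); q=W[l==k]
    print(nm,'tray',len(q),cv2.minAreaRect(q[:,:2].astype(np.float32)),np.percentile(q[:,2],98))
s1=cv2.resize(a['color'][150:390,100:440],None,fx=1.75,fy=1.75,interpolation=3); s2=cv2.resize(b['color'][120:215,235:330],(200,200),interpolation=3)
out=np.zeros((420,800,3),np.uint8); out[:,:595]=s1[:,:595]; out[:200,600:]=s2; save('crop',out)
E
```

```text
scene ring (0.6343407034873962, 0.28134989738464355) 0.05653104558587074 1121 [0.01337864 0.0174819 ]
scene C (0.46352365612983704, 0.21134577691555023) 0.04915914684534073 720 [0.01296555 0.01708388]
side ring (0.6284420490264893, 0.27406325936317444) 0.04886484891176224 950 [0.01338911 0.0167397 ]
side C (0.4618616998195648, 0.21230262517929077) 0.0486963614821434 673 [0.0131437  0.01649129]
scene 0.02 0.14 443 med [ 0.5365 -0.1287  0.0298] min [ 0.2262 -0.2546  0.02  ] max [ 0.5442 -0.1189  0.1398]
scene 0.14 0.178 352 med [ 0.4936 -0.1389  0.1686] min [ 0.4287 -0.1608  0.14  ] max [ 0.5494 -0.1138  0.178 ]
scene 0.178 0.192 204 med [ 0.536  -0.1271  0.1839] min [ 0.4296 -0.1623  0.1781] max [ 0.5489 -0.1134  0.1917]
scene 0.192 0.25 47 med [ 0.433  -0.1567  0.2039] min [ 0.4269 -0.1618  0.1923] max [ 0.4364 -0.1527  0.2104]
side 0.02 0.14 585 med [ 0.5365 -0.1269  0.0422] min [ 0.3899 -0.5932  0.02  ] max [ 0.6384 -0.0539  0.1388]
side 0.14 0.178 277 med [ 0.503  -0.1333  0.167 ] min [ 0.4244 -0.1593  0.1404] max [ 0.5472 -0.1126  0.1779]
side 0.178 0.192 82 med [ 0.5305 -0.1267  0.1841] min [ 0.4246 -0.1604  0.1781] max [ 0.5466 -0.1132  0.1919]
side 0.192 0.25 28 med [ 0.4298 -0.1557  0.202 ] min [ 0.4249 -0.161   0.192 ] max [ 0.4326 -0.1517  0.2101]
scene tray 654 ((0.5353240966796875, -0.22982187569141388), (0.10193845629692078, 0.15309078991413116), 87.23955535888672) 0.020384912698032005
side tray 186 ((0.5026542544364929, -0.2288687527179718), (0.10758800804615021, 0.08932453393936157), 88.9859848022461) 0.019071693572523432
scene big tray 1097 ((0.3018607795238495, -0.20345905423164368), (0.13421109318733215, 0.20080989599227905), 72.34174346923828) 0.02507064380021773
```

View pics/crop.png

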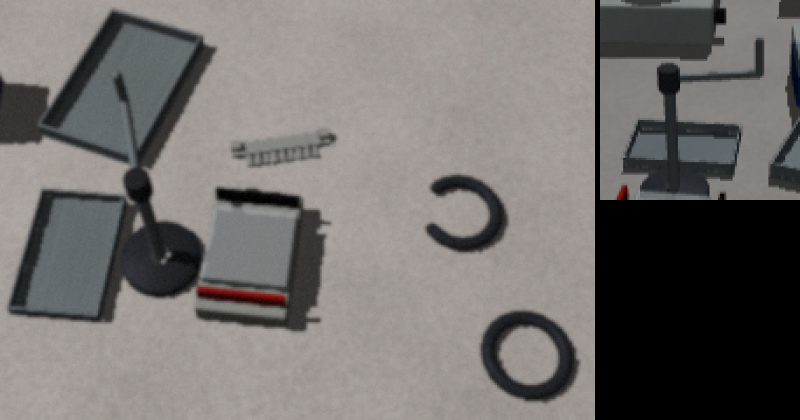

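The crop confirms the targets. The unbroken ring is at scene (402,352), measured near (0.629, 0.274), radius 0.049, top 15 mm. The C-ring at (366,271) is rejected. The small tray (102×153 mm) at (0.535,−0.230) is the job's tray; the one at (170,198) measures 134×201 mm and is not wanted. The post is at (0.536,−0.1265) and the pin at (0.430,−0.157), which gives a radius of 110 mm ✓ and a top at 210 mm ✓.

```bash
cat >> h.py <<'E'
def pose(): 
    o=ctrl.get_obs(); return np.array(o['tool_pos']),Ro.from_rotvec(o['tool_rot'])
def target(psi,tilt=0):  # tool y at azimuth psi (deg), z down, then tilt about tool x
    p=np.radians(psi); y=np.array([np.cos(p),np.sin(p),0]); z=np.array([0,0,-1.]); x=np.cross(y,z)
    return Ro.from_matrix(np.stack([x,y,z],1))*Ro.from_euler('x',tilt,degrees=True)
def plan(ways,start=None):
    """ways: (pos,rot,rows) ; prints rows in tool units"""
    p,R=start or pose(); k=0
    for P,Q,n in ways:
        P=np.array(P); rv=(R.inv()*Q).as_rotvec(); R0,p0=R,p
        m=max(n,int(np.ceil(max(np.abs(P-p0).max()/.036,np.degrees(np.abs(rv)).max()/8))))
        for i in range(1,m+1):
            Rn=R0*Ro.from_rotvec(rv*i/m); pn=p0+(P-p0)*i/m
            t=(R.inv().apply(pn-p)/.04).round(2); a=(np.degrees((R.inv()*Rn).as_rotvec())/8).round(2)
            p=p+R.apply(t*.04); R=R*Ro.from_rotvec(np.radians(a*8)); k+=1
            print(k,(t+0).tolist(),(a+0).tolist())
        print('-- at',p.round(3))
E
python3 - <<'E'
from h import *
plan([((.45,.25,.29),target(0),1),((.43,-.157,.26),target(-74),1)])
b=load('scene');W=cloud(b)[250:340,100:175];m=(W[...,2]>.009)&(W[...,2]<.026)
q=W[m][:,:2]; q=q[(abs(q[:,0]-.535)<.09)&(q[:,1]<-.17)&(q[:,1]>-.3)]
print(cv2.minAreaRect(q.astype(np.float32)),q.min(0),q.max(0))
E
```

```text
1 [-0.92, -0.66, -0.15] [0.0, 0.0, 0.94]
2 [-1.01, -0.54, -0.15] [0.0, 0.0, 0.93]
3 [-1.06, -0.41, -0.15] [0.0, 0.0, 0.94]
4 [-1.11, -0.26, -0.14] [0.0, 0.0, 0.93]
5 [-1.13, -0.11, -0.15] [0.0, 0.0, 0.94]
6 [-1.14, 0.03, -0.15] [0.0, 0.01, 0.94]
7 [-1.12, 0.18, -0.15] [-0.01, 0.0, 0.93]
8 [-1.09, 0.33, -0.15] [0.0, 0.0, 0.94]
9 [-1.04, 0.46, -0.15] [0.0, 0.0, 0.93]
10 [-0.97, 0.6, -0.15] [0.0, 0.0, 0.94]
-- at [0.45 0.25 0.29]
11 [-0.85, -0.04, 0.06] [0.0, 0.0, 0.77]
12 [-0.85, 0.05, 0.06] [0.0, 0.0, 0.77]
13 [-0.83, 0.14, 0.07] [0.0, 0.0, 0.77]
14 [-0.82, 0.23, 0.06] [0.0, 0.0, 0.77]
15 [-0.79, 0.31, 0.06] [0.0, 0.0, 0.77]
16 [-0.75, 0.4, 0.06] [0.0, 0.0, 0.78]
17 [-0.7, 0.48, 0.07] [0.0, 0.0, 0.77]
18 [-0.65, 0.55, 0.06] [0.0, 0.0, 0.77]
19 [-0.58, 0.61, 0.06] [0.0, 0.0, 0.77]
20 [-0.52, 0.68, 0.06] [0.0, 0.0, 0.77]
21 [-0.44, 0.72, 0.07] [0.0, 0.0, 0.77]
22 [-0.35, 0.77, 0.06] [0.0, 0.0, 0.77]
-- at [ 0.43  -0.157  0.26 ]
((0.5357521176338196, -0.22511202096939087), (0.11103323847055435, 0.15307150781154633), 86.95555877685547) [ 0.45706024 -0.28289723] [ 0.61344127 -0.17002147]
```

Emit:
drive_tool([
  {"translation":[-0.9,-0.65,-0.2],"angular":[0,0,0.9],"gripper":1},
  {"translation":[-1,-0.55,-0.2],"angular":[0,0,0.9],"gripper":1},
  {"translation":[-1,-0.4,-0.2],"angular":[0,0,0.9],"gripper":1},
  {"translation":[-1,-0.25,-0.2],"angular":[0,0,0.9],"gripper":1},
  {"translation":[-1,-0.1,-0.2],"angular":[0,0,0.9],"gripper":1},
  {"translation":[-1,0.05,-0.2],"angular":[0,0,0.9],"gripper":1},
  {"translation":[-1,0.2,-0.1],"angular":[0,0,0.9],"gripper":1},
  {"translation":[-1,0.35,-0.1],"angular":[0,0,0.9],"gripper":1},
])

```text
t: 1.15
tool_pos: [0.383, 0.3457, 0.2872]
tool_rot: [-1.867, -2.526, 0.0]
contact_force: [0.5, 0.2, 0.1]
opening: 0.0851
grip_force: 0.0
```

```bash
python3 - <<'E'
from h import *
print(ctrl.get_obs()['q'])
plan([((.43,-.157,.26),target(-74),15)])
E
```

```text
[ 5.89936488e-01 -2.38524284e-01  1.79279100e+00  1.77189880e-05
  1.58744688e+00  2.92143949e-01]
1 [-0.82, -0.17, 0.05] [0.0, 0.0, 0.76]
2 [-0.84, -0.08, 0.04] [0.0, 0.0, 0.76]
3 [-0.84, 0.0, 0.05] [0.0, 0.0, 0.76]
4 [-0.84, 0.1, 0.04] [0.0, 0.0, 0.76]
5 [-0.82, 0.18, 0.05] [0.0, 0.0, 0.75]
6 [-0.8, 0.27, 0.04] [0.0, 0.0, 0.76]
7 [-0.76, 0.35, 0.05] [0.0, 0.0, 0.76]
8 [-0.73, 0.43, 0.04] [0.0, 0.0, 0.76]
9 [-0.67, 0.51, 0.05] [0.0, 0.0, 0.76]
10 [-0.62, 0.57, 0.04] [0.0, 0.0, 0.76]
11 [-0.55, 0.63, 0.05] [0.0, 0.0, 0.76]
12 [-0.48, 0.69, 0.04] [0.0, 0.0, 0.76]
13 [-0.4, 0.74, 0.05] [0.0, 0.0, 0.76]
14 [-0.33, 0.78, 0.05] [0.0, 0.0, 0.75]
15 [-0.24, 0.8, 0.04] [0.0, 0.0, 0.76]
-- at [ 0.43  -0.157  0.26 ]
```

Emit:
drive_tool([
  {"translation":[-0.82,-0.17,0.05],"angular":[0,0,0.76],"gripper":1},
  {"translation":[-0.84,-0.08,0.05],"angular":[0,0,0.76],"gripper":1},
  {"translation":[-0.84,0,0.05],"angular":[0,0,0.76],"gripper":1},
  {"translation":[-0.84,0.1,0.05],"angular":[0,0,0.76],"gripper":1},
  {"translation":[-0.82,0.18,0.05],"angular":[0,0,0.76],"gripper":1},
  {"translation":[-0.8,0.27,0.05],"angular":[0,0,0.76],"gripper":1},
  {"translation":[-0.76,0.35,0.05],"angular":[0,0,0.76],"gripper":1},
  {"translation":[-0.73,0.43,0.05],"angular":[0,0,0.76],"gripper":1},
])

```text
t: 2.15
tool_pos: [0.408, 0.0776, 0.271]
tool_rot: [-2.742, -1.534, 0.0]
contact_force: [0.3, -0.1, -0.7]
opening: 0.0854
grip_force: 0.0
```

Emit:
drive_tool([
  {"translation":[-0.67,0.51,0.05],"angular":[0,0,0.76],"gripper":1},
  {"translation":[-0.62,0.57,0.05],"angular":[0,0,0.76],"gripper":1},
  {"translation":[-0.55,0.63,0.05],"angular":[0,0,0.76],"gripper":1},
  {"translation":[-0.48,0.69,0.05],"angular":[0,0,0.76],"gripper":1},
  {"translation":[-0.4,0.74,0.05],"angular":[0,0,0.76],"gripper":1},
  {"translation":[-0.33,0.78,0.05],"angular":[0,0,0.76],"gripper":1},
  {"translation":[-0.24,0.8,0.05],"angular":[0,0,0.76],"gripper":1},
  {"translation":[0,0,0],"angular":[0,0,0],"gripper":0.8},
])

```text
t: 3.15
tool_pos: [0.4306, -0.1569, 0.2566]
tool_rot: [-3.11, -0.435, 0.002]
contact_force: [0.4, 0.1, 0.2]
opening: 0.07
grip_force: 0.0
```

```bash
python3 - <<'E'
from h import *
o=ctrl.get_obs();print(o['q'],o['tool_pos'],o['opening'])
w=grab('wrist');save('w1',w['color'])
print(proj(w,[.43,-.157,.21]))
W=cloud(w);m=(W[...,2]>.195)&(W[...,2]<.216);q=W[m];q=q[np.hypot(q[:,0]-.43,q[:,1]+.157)<.02]
print(len(q),np.median(q,0) if len(q) else 0,q.min(0),q.max(0))
plan([((.43,-.157,.181),target(-74),3)])
E
```

```text
[-5.12099491e-01 -3.76637860e-01  1.95185588e+00 -1.06062047e-04
  1.56786174e+00  7.80746169e-01] [ 0.43055836 -0.15693945  0.25661658] 0.06999671968814498
[274.50670193 234.37795343]
216 [ 0.43078206 -0.15905783  0.20682167] [ 0.42466588 -0.1640808   0.19500207] [ 0.43407609 -0.15467485  0.20993312]
1 [-0.01, 0.01, 0.63] [0.0, 0.0, 0.0]
2 [0.0, 0.01, 0.63] [-0.01, 0.0, 0.0]
3 [-0.01, 0.0, 0.63] [0.0, 0.01, 0.0]
-- at [ 0.43  -0.157  0.181]
```

View pics/w1.png

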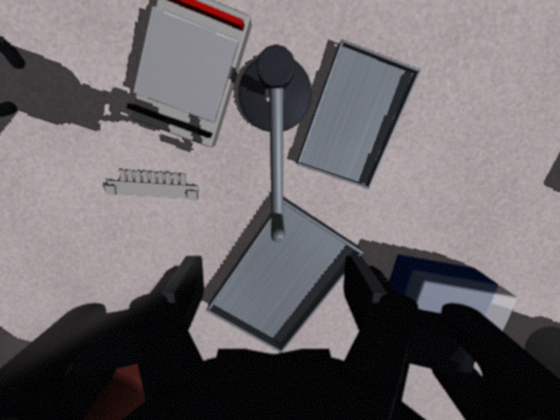

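Emit:
drive_tool([
  {"translation":[0,0.02,0.63],"angular":[0,0,0],"gripper":0.6},
  {"translation":[0,0,0.63],"angular":[0,0,0],"gripper":0.6},
  {"translation":[0,0,0.63],"angular":[0,0,0],"gripper":0.5},
  {"translation":[0,0,0],"angular":[0,0,0],"gripper":0.3},
  {"translation":[0,0,0],"angular":[0,0,0],"gripper":0},
  {"translation":[0,0,0],"angular":[0,0,0],"gripper":0},
  {"translation":[0,0,0],"angular":[0,0,0],"gripper":0},
  {"translation":[0,0,0],"angular":[0,0,0],"gripper":0},
], force=25)

```text
t: 4.2
tool_pos: [0.4316, -0.1564, 0.1827]
tool_rot: [3.11, 0.44, 0.002]
contact_force: [-0.8, 2.1, 1.5]
opening: 0.009
grip_force: 25.2
```

Pin pinched (9 mm opening). Now I'll turn it along the arc.

Emit:
drive_tool([
  {"translation":[0.03,0.38,0],"angular":[0,0,-1],"gripper":0},
  {"translation":[0.03,0.38,0],"angular":[0,0,-1],"gripper":0},
  {"translation":[0.03,0.38,0],"angular":[0,0,-1],"gripper":0},
  {"translation":[0.03,0.38,0],"angular":[0,0,-1],"gripper":0},
  {"translation":[0.03,0.38,0],"angular":[0,0,-1],"gripper":0},
  {"translation":[0.03,0.38,0],"angular":[0,0,-1],"gripper":0},
])

```text
t: 4.95
tool_pos: [0.489, -0.2254, 0.1827]
tool_rot: [2.658, 1.672, -0.003]
contact_force: [-3.4, -1.0, 3.4]
opening: 0.0086
grip_force: 25.4
```

```bash
python3 - <<'E'
from h import *
c=np.array([.536,-.1265]); p,R=pose(); d=p[:2]-c; print(p,np.hypot(*d),np.degrees(np.arctan2(*d[::-1])),R.as_matrix()[:,1])
def w(th,r=.1103): t=np.radians(th); return (*(c+r*np.array([np.cos(t),np.sin(t)])),.182)
plan([(w(a),target(a+90),1) for a in (-108,-101,-95,-90.4)])
E
```

```text
[ 0.48899994 -0.22537467  0.18269111] 0.1094769628596891 -115.42407131014137 [ 9.01256672e-01 -4.33285564e-01  1.74909140e-04]
1 [0.0, 0.36, 0.02] [0.0, 0.02, -0.96]
-- at [ 0.502 -0.232  0.182]
2 [0.03, 0.33, 0.0] [0.0, 0.0, -0.87]
-- at [ 0.515 -0.235  0.182]
3 [0.01, 0.29, 0.0] [0.0, 0.0, -0.75]
-- at [ 0.526 -0.236  0.182]
4 [0.01, 0.22, 0.0] [0.0, 0.0, -0.58]
-- at [ 0.535 -0.237  0.182]
```

Emit:
drive_tool([
  {"translation":[0.01,0.36,0],"angular":[0,0,-0.96],"gripper":0},
  {"translation":[0.03,0.33,0],"angular":[0,0,-0.87],"gripper":0},
  {"translation":[0.02,0.29,0],"angular":[0,0,-0.75],"gripper":0},
  {"translation":[0.02,0.2,0],"angular":[0,0,-0.58],"gripper":0},
  {"translation":[0,0,0],"angular":[0,0,0],"gripper":0},
  {"translation":[0,0,0],"angular":[0,0,0],"gripper":0},
])

```text
t: 5.7
tool_pos: [0.5351, -0.2358, 0.1827]
tool_rot: [2.233, 2.204, -0.002]
contact_force: [0.4, -4.7, 1.7]
opening: 0.0089
grip_force: 25.2
```

```bash
python3 - <<'E'
from h import *
c=np.array([.536,-.1265]); p,R=pose(); d=p[:2]-c; print(p,np.hypot(*d),np.degrees(np.arctan2(*d[::-1])),R.as_matrix()[:,1])
E
```

```text
[ 0.53506316 -0.2357801   0.18274218] 0.10928411994885975 -90.491177646057 [ 0.99991665 -0.01275676  0.00198827]
```

Emit:
drive_tool([
  {"translation":[0,0,0],"angular":[0,0,0],"gripper":0.3},
  {"translation":[0,0,0],"angular":[0,0,0],"gripper":0.5},
  {"translation":[0,0,0],"angular":[0,0,0],"gripper":0.6},
  {"translation":[0,0,-0.4],"angular":[0,0,0],"gripper":0.6},
  {"translation":[0,0,-1],"angular":[0,0,0],"gripper":0.8},
  {"translation":[0,0,-1],"angular":[0,0,0],"gripper":1},
  {"translation":[0,0,0],"angular":[0,0,0],"gripper":1},
])

```text
t: 6.58
tool_pos: [0.5366, -0.2353, 0.2843]
tool_rot: [2.227, 2.202, 0.004]
contact_force: [-0.1, 0.0, -0.1]
opening: 0.0856
grip_force: 0.0
```

```bash
python3 - <<'E'
from h import *
c=np.array([.536,-.1265]); w=grab('wrist');a=grab('scene');b=grab('side')
for n,im in(('w',w),('s',a),('d',b)):
    W=cloud(im);m=(W[...,2]>.192)&(W[...,2]<.212);q=W[m];q=q[np.hypot(q[:,0]-.535,q[:,1]+.236)<.025]
    if len(q): print(n,len(q),np.median(q,0).round(4),q.min(0).round(4),q.max(0).round(4))
    m=(W[...,2]>.176)&(W[...,2]<.19);q=W[m];q=q[np.hypot(*(q[:,:2]-c).T)<.03]
    if len(q): print(n,'hub',len(q),cv2.minEnclosingCircle(q[:,:2].astype(np.float32)))
W=cloud(w);m=((W[...,2]>.010)&(W[...,2]<.024)&(abs(W[...,0]-.535)<.1)&(abs(W[...,1]+.23)<.065)).astype(np.uint8)
n,l,s,_=cv2.connectedComponentsWithStats(m)
for k in np.argsort(-s[1:,4])[:3]+1: q=W[l==k]; print(s[k,4],cv2.minAreaRect(q[:,:2].astype(np.float32)))
save('w2',np.hstack([cv2.resize(w['color'],(400,300)),cv2.resize(a['color'][150:350,80:350],(400,300))]))
E
```

```text
w 176 [ 0.5342 -0.2354  0.2068] [ 0.5294 -0.2426  0.1921] [ 0.5383 -0.2325  0.2099]
w hub 1016 ((0.5341443419456482, -0.1279892772436142), 0.01303770113736391)
s 52 [ 0.5376 -0.2351  0.205 ] [ 0.5319 -0.2411  0.1932] [ 0.5418 -0.2311  0.2111]
s hub 184 ((0.5364382266998291, -0.12676148116588593), 0.013933748006820679)
d 26 [ 0.5335 -0.2343  0.2013] [ 0.5302 -0.2405  0.1921] [ 0.5392 -0.2311  0.209 ]
d hub 69 ((0.534109890460968, -0.12520679831504822), 0.013686330989003181)
466 ((0.49309778213500977, -0.22865992784500122), (0.10026916861534119, 0.06913101673126221), 87.51615905761719)
466 ((0.5742172002792358, -0.23278914391994476), (0.10024344176054001, 0.06939606368541718), 87.17046356201172)
30 ((0.5488647222518921, -0.16763824224472046), (0.0038524603005498648, 0.013366327621042728), 89.38758850097656)
```

View pics/w2.png

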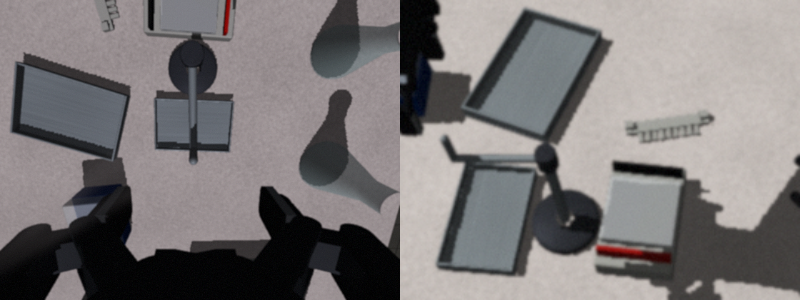

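Wrist view: the pin (193,160) lies on the line from the hub (192,55) through the tray centre (193,125). The bearings are pin −90.2° and tray −90.2°, so the hook is set. Next, the ring.

```bash
python3 - <<'E'
from h import *
plan([((.61,.233,.25),target(-90),15)])
E
```

```text
1 [0.78, 0.12, 0.05] [0.0, 0.0, 0.74]
2 [0.79, 0.03, 0.04] [0.0, 0.0, 0.75]
3 [0.78, -0.04, 0.05] [0.0, 0.0, 0.74]
4 [0.78, -0.13, 0.04] [0.0, 0.0, 0.75]
5 [0.76, -0.21, 0.05] [0.0, 0.0, 0.74]
6 [0.74, -0.28, 0.05] [0.0, 0.0, 0.75]
7 [0.7, -0.36, 0.04] [0.0, 0.0, 0.74]
8 [0.66, -0.43, 0.05] [0.0, 0.0, 0.75]
9 [0.61, -0.5, 0.04] [0.0, 0.0, 0.74]
10 [0.56, -0.56, 0.05] [0.0, 0.0, 0.75]
11 [0.49, -0.61, 0.05] [0.0, 0.0, 0.74]
12 [0.43, -0.66, 0.04] [0.0, 0.0, 0.75]
13 [0.36, -0.71, 0.05] [0.0, 0.0, 0.74]
14 [0.29, -0.73, 0.04] [0.0, 0.0, 0.75]
15 [0.2, -0.76, 0.05] [0.0, 0.0, 0.74]
-- at [0.61  0.233 0.25 ]
```

Emit:
drive_tool([
  {"translation":[0.78,0.12,0],"angular":[0,0,0.75],"gripper":1},
  {"translation":[0.79,0.03,0],"angular":[0,0,0.75],"gripper":1},
  {"translation":[0.78,-0.04,0],"angular":[0,0,0.75],"gripper":1},
  {"translation":[0.78,-0.13,0],"angular":[0,0,0.75],"gripper":1},
  {"translation":[0.76,-0.21,0.05],"angular":[0,0,0.75],"gripper":1},
  {"translation":[0.74,-0.28,0.05],"angular":[0,0,0.75],"gripper":1},
  {"translation":[0.7,-0.36,0.05],"angular":[0,0,0.75],"gripper":1},
  {"translation":[0.66,-0.43,0.1],"angular":[0,0,0.75],"gripper":1},
])

```text
t: 7.72
tool_pos: [0.5751, 0.0158, 0.2658]
tool_rot: [-2.94, -1.104, 0.004]
contact_force: [0.6, -0.2, 0.2]
opening: 0.0853
grip_force: 0.0
```

Emit:
drive_tool([
  {"translation":[0.61,-0.5,0.1],"angular":[0,0,0.75],"gripper":1},
  {"translation":[0.56,-0.56,0.1],"angular":[0,0,0.75],"gripper":1},
  {"translation":[0.49,-0.61,0.1],"angular":[0,0,0.75],"gripper":1},
  {"translation":[0.43,-0.66,0.1],"angular":[0,0,0.75],"gripper":1},
  {"translation":[0.36,-0.71,0.1],"angular":[0,0,0.75],"gripper":1},
  {"translation":[0.29,-0.73,0.1],"angular":[0,0,0.75],"gripper":1},
  {"translation":[0.2,-0.76,0.1],"angular":[0,0,0.7],"gripper":1},
  {"translation":[0,0,0],"angular":[0,0,0],"gripper":0.6},
])

```text
t: 8.72
tool_pos: [0.6114, 0.2337, 0.237]
tool_rot: [3.141, -0.002, -0.007]
contact_force: [-0.6, 0.5, -1.5]
opening: 0.0698
grip_force: 0.0
```

```bash
python3 - <<'E'
from h import *
o=ctrl.get_obs();print(o['q'],o['tool_pos'])
w=grab('wrist');save('w3',w['color']);a=grab('scene')
W=cloud(w);m=(W[...,2]>.006)&(W[...,2]<.022)&(np.hypot(W[...,0]-.629,W[...,1]-.274)<.065);q=W[m]
c,r=cv2.minEnclosingCircle(q[:,:2].astype(np.float32));print(m.sum(),c,r,np.percentile(q[:,2],[50,98]),q.min(0),q.max(0))
# dark-ring contour ellipse, rays at half height, wrist vs side
for n,im in(('w',w),('side',load('side'))):
    g=im['color'].astype(int).sum(-1)<190
    u,v=proj(im,[.629,.274,.0075]); 
    yy,xx=np.mgrid[:420,:560]; R=75 if n=='w' else 40
    mm=(g&(np.hypot(xx-u,yy-v)<R)).astype(np.uint8)
    cs,_=cv2.findContours(mm,cv2.RETR_CCOMP,0)
    for k in sorted(cs,key=cv2.contourArea)[-2:]:
        if len(k)>10: (eu,ev),ax,_=cv2.fitEllipse(k); print(n,(eu,ev),ax,ray(im,eu,ev,.0075))
E
```

```text
[2.51473310e-01 1.20827304e-01 1.53110659e+00 1.96967285e-04
 1.49407239e+00 1.82347888e+00] [0.61136819 0.23373404 0.23697727]
2506 (0.6281139254570007, 0.2720845639705658) 0.04812587797641754 [0.01310316 0.01528004] [0.58025405 0.2244644  0.00604989] [0.6759507  0.31989427 0.01665279][ WARN:0@1.974] global contours_new.cpp:654 findContours Chain code output is an experimental feature and might change in future!
Traceback (most recent call last):
cv2.error: OpenCV(4.12.0) /io/opencv/modules/imgproc/src/shapedescr.cpp:315: error: (-215:Assertion failed) npoints >= 0 && (depth == CV_32F || depth == CV_32S) in function 'contourArea'
```

View pics/w3.png

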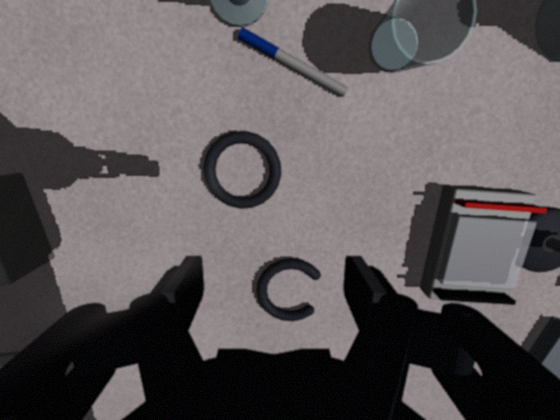

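Wrist view: the ring is at (242,170), unbroken, centre (0.628, 0.272), r 48 mm, top 15 mm. This agrees with the fixed cameras. The C-ring is at (288,290). I'll grasp the bar on the ring's −y side at (0.628, 0.231).

```bash
python3 - <<'E'
from h import *
plan([((.628,.231,.05),target(-90),5),((.628,.231,.003),target(-90),3)])
E
```

```text
1 [0.07, 0.0, 0.78] [0.0, 0.0, 0.0]
2 [0.07, 0.01, 0.79] [0.0, 0.01, -0.01]
3 [0.07, 0.0, 0.78] [0.0, 0.0, 0.0]
4 [0.06, 0.0, 0.78] [0.01, 0.0, 0.0]
5 [0.07, 0.01, 0.79] [0.0, 0.01, -0.01]
6 [0.07, 0.0, 0.78] [0.0, 0.0, 0.0]
-- at [0.628 0.231 0.05 ]
7 [0.0, 0.0, 0.39] [0.0, 0.0, 0.0]
8 [0.0, 0.0, 0.39] [0.0, 0.0, 0.0]
9 [0.0, 0.0, 0.4] [0.0, 0.0, 0.0]
-- at [0.628 0.231 0.003]
```

Emit:
drive_tool([
  {"translation":[0.07,0.01,0.78],"angular":[0,0,0],"gripper":0.4},
  {"translation":[0.07,0.01,0.79],"angular":[0,0.01,0],"gripper":0.4},
  {"translation":[0.07,0.01,0.78],"angular":[0,0,0],"gripper":0.4},
  {"translation":[0.06,0.01,0.78],"angular":[0,0,0],"gripper":0.4},
  {"translation":[0.07,0.01,0.79],"angular":[0,0.01,0],"gripper":0.4},
  {"translation":[0.07,0,0.78],"angular":[0,0,0],"gripper":0.4},
  {"translation":[0,0,0],"angular":[0,0,0],"gripper":0.4},
], force=80)

```text
t: 9.7
tool_pos: [0.6266, 0.2284, 0.0481]
tool_rot: [3.14, -0.008, -0.007]
contact_force: [-0.3, 0.2, 1.0]
opening: 0.0343
grip_force: 0.0
```

```bash
python3 - <<'E'
from h import *
w=grab('wrist')
W=cloud(w);m=(W[...,2]>.006)&(W[...,2]<.018)&(np.hypot(W[...,0]-.629,W[...,1]-.274)<.065);q=W[m]
print(m.sum(),q.min(0),q.max(0))
plan([((.628,.231,.003),target(-90),3)])
E
```

```text
7978 [0.58448446 0.22440651 0.006005  ] [0.67594487 0.31939892 0.01622033]
1 [0.0, -0.02, 0.4] [0.0, 0.0, -0.01]
2 [0.0, -0.01, 0.39] [0.0, 0.0, -0.01]
3 [-0.01, -0.02, 0.4] [0.01, 0.0, -0.01]
-- at [0.628 0.231 0.003]
```

Emit:
drive_tool([
  {"translation":[0.01,-0.02,0.39],"angular":[0,0,0],"gripper":0.4},
  {"translation":[0.01,-0.02,0.39],"angular":[0,0,0],"gripper":0.4},
  {"translation":[0.01,-0.02,0.39],"angular":[0,0,0],"gripper":0.4},
  {"translation":[0,0,0],"angular":[0,0,0],"gripper":0.2},
  {"translation":[0,0,0],"angular":[0,0,0],"gripper":0},
  {"translation":[0,0,0],"angular":[0,0,0],"gripper":0},
  {"translation":[0,0,0],"angular":[0,0,0],"gripper":0},
  {"translation":[0,0,0],"angular":[0,0,0],"gripper":0},
])

```text
t: 10.75
tool_pos: [0.6306, 0.2326, 0.0051]
tool_rot: [-3.142, 0.006, -0.005]
contact_force: [0.4, 0.1, -2.8]
opening: 0.0123
grip_force: 74.9
```

The opening reads 12.3 mm on a 15 mm bar, so the tips may be holding it above its widest line. I'll re-grip lower.

Emit:
drive_tool([
  {"translation":[0,0,0],"angular":[0,0,0],"gripper":0.3},
  {"translation":[0,0,0],"angular":[0,0,0],"gripper":0.35},
  {"translation":[0,0,0.05],"angular":[0,0,0],"gripper":0.35},
  {"translation":[0,0,0.05],"angular":[0,0,0],"gripper":0.35},
  {"translation":[0,0,0],"angular":[0,0,0],"gripper":0.35},
])

```text
t: 11.38
tool_pos: [0.6304, 0.2325, 0.0006]
tool_rot: [3.141, -0.006, 0.004]
contact_force: [-1.1, 0.1, 0.4]
opening: 0.0299
grip_force: 0.0
```

Emit:
drive_tool([
  {"translation":[0,0,0],"angular":[0,0,0],"gripper":0.2},
  {"translation":[0,0,0],"angular":[0,0,0],"gripper":0},
  {"translation":[0,0,0],"angular":[0,0,0],"gripper":0},
  {"translation":[0,0,0],"angular":[0,0,0],"gripper":0},
  {"translation":[0,0,0],"angular":[0,0,0],"gripper":0},
])

```text
t: 12.0
tool_pos: [0.6306, 0.2324, 0.0011]
tool_rot: [3.141, -0.006, 0.004]
contact_force: [-1.2, -2.6, 4.0]
opening: 0.0123
grip_force: 74.6
```

The same 12.3 mm at a different height means this is pad compliance, since the pin read 1 mm short at 25 N. The grip is fine; lifting.

Emit:
drive_tool([
  {"translation":[0,0,-0.5],"angular":[0,0,0],"gripper":0},
  {"translation":[0,0,-1],"angular":[0,0,0],"gripper":0},
  {"translation":[0,0,-1],"angular":[0,0,0],"gripper":0},
  {"translation":[0,0,-1],"angular":[0,0,0],"gripper":0},
  {"translation":[0,0,-1],"angular":[0,0,0],"gripper":0},
  {"translation":[0,0,-1],"angular":[0,0,0],"gripper":0},
  {"translation":[0,0,-1],"angular":[0,0,0],"gripper":0},
  {"translation":[0,0,-1],"angular":[0,0,0],"gripper":0},
])

```text
t: 13.0
tool_pos: [0.6293, 0.2329, 0.3027]
tool_rot: [-3.141, 0.006, -0.005]
contact_force: [0.2, -0.7, -1.3]
opening: 0.0127
grip_force: 74.7
```

```bash
python3 - <<'E'
from h import *
p,R=pose()
def chk(n,lo=.03):
    w=grab(n);W=cloud(w); L=R.inv().apply(W.reshape(-1,3)-p).reshape(W.shape)
    m=(abs(L[...,0])<.055)&(L[...,1]<-.015)&(L[...,1]>-.11)&(abs(L[...,2])<.05)
    q=L[m]; c,r=cv2.minEnclosingCircle(q[:,:2].astype(np.float32)); A=np.c_[q[:,:2],np.ones(len(q))]; s=np.linalg.lstsq(A,q[:,2],rcond=None)[0]
    print(n,len(q),'centre tool',c,r,'plane z',s,q.min(0),q.max(0))
for n in('wrist','side','scene'): chk(n)
plan([((.6,0,.30),target(-90),1),((.535,-.3065,.30),target(-90),1)])
E
```

```text
wrist 8748 centre tool (0.0009748730808496475, -0.041299812495708466) 0.04743553698062897 plane z [ 0.19489637 -0.26210382 -0.03158624] [-0.04292371 -0.08735198 -0.0499935 ] [ 0.0475222  -0.01500226 -0.00098406]
side 1286 centre tool (0.00040217675268650055, -0.04395017400383949) 0.04810936376452446 plane z [-0.01122067 -0.09836976 -0.02517319] [-0.0463374  -0.09070664 -0.04947368] [ 0.04728359 -0.01502108 -0.0078642 ]
scene 1050 centre tool (0.010498114861547947, -0.048843707889318466) 0.046753205358982086 plane z [ 0.04016127 -0.05154446 -0.02208026] [-0.030102   -0.09012694 -0.04964922] [ 0.05254937 -0.01504772 -0.00898081]
1 [-0.11, 0.83, 0.01] [0.0, -0.01, 0.0]
2 [-0.1, 0.84, 0.02] [0.0, -0.01, -0.01]
3 [-0.11, 0.83, 0.01] [-0.01, -0.01, 0.0]
4 [-0.11, 0.83, 0.02] [0.0, -0.01, -0.01]
5 [-0.11, 0.84, 0.02] [0.0, -0.01, 0.0]
6 [-0.11, 0.83, 0.01] [0.0, -0.01, 0.0]
7 [-0.11, 0.83, 0.02] [0.0, -0.01, -0.01]
-- at [0.6 0.  0.3]
8 [-0.18, 0.85, 0.0] [0.0, 0.0, 0.0]
9 [-0.18, 0.85, 0.0] [0.0, 0.0, 0.0]
10 [-0.18, 0.85, 0.0] [0.0, 0.0, 0.0]
11 [-0.18, 0.86, 0.0] [0.0, 0.0, 0.0]
12 [-0.18, 0.85, 0.0] [0.0, 0.0, 0.0]
13 [-0.18, 0.85, 0.0] [0.0, 0.0, 0.0]
14 [-0.18, 0.85, 0.0] [0.0, 0.0, 0.0]
15 [-0.18, 0.85, 0.0] [0.0, 0.0, 0.0]
16 [-0.19, 0.85, 0.0] [0.0, 0.0, 0.0]
-- at [ 0.535 -0.306  0.3  ]
```

The ring is lifted and level, with its centre at tool (0.001, −0.041). Carrying it over.

Emit:
drive_tool([
  {"translation":[-0.1,0.5,0],"angular":[0,0,0],"gripper":0},
  {"translation":[-0.1,0.8,0],"angular":[0,0,0],"gripper":0},
  {"translation":[-0.15,0.9,0],"angular":[0,0,0],"gripper":0},
  {"translation":[-0.15,0.9,0],"angular":[0,0,0],"gripper":0},
  {"translation":[-0.15,0.9,0],"angular":[0,0,0],"gripper":0},
  {"translation":[-0.2,0.9,0],"angular":[0,0,0],"gripper":0},
  {"translation":[-0.2,0.9,0],"angular":[0,0,0],"gripper":0},
  {"translation":[-0.2,0.9,0],"angular":[0,0,0],"gripper":0},
])

```text
t: 14.15
tool_pos: [0.5766, -0.0369, 0.2975]
tool_rot: [-3.141, 0.007, 0.003]
contact_force: [0.6, -0.7, -1.2]
opening: 0.0127
grip_force: 74.7
```

Emit:
drive_tool([
  {"translation":[-0.2,0.9,0],"angular":[0,0,0],"gripper":0},
  {"translation":[-0.2,0.9,0],"angular":[0,0,0],"gripper":0},
  {"translation":[-0.2,0.9,0],"angular":[0,0,0],"gripper":0},
  {"translation":[-0.2,0.9,0],"angular":[0,0,0],"gripper":0},
  {"translation":[-0.2,0.9,0],"angular":[0,0,0],"gripper":0},
  {"translation":[-0.1,0.6,0],"angular":[0,0,0],"gripper":0},
  {"translation":[0,0,0],"angular":[0,0,0],"gripper":0},
])

```text
t: 15.02
tool_pos: [0.5318, -0.2404, 0.2975]
tool_rot: [-3.139, 0.012, 0.002]
contact_force: [-0.3, 0.0, -2.6]
opening: 0.0122
grip_force: 74.8
```

```bash
python3 - <<'E'
from h import *
print(ctrl.get_obs()['q'])
plan([((.534,-.267,.30),target(-90,40),6)])
E
```

```text
[-5.52570978e-01 -7.46549814e-02  1.62985502e+00  1.09979433e-03
  1.58868645e+00  1.02565030e+00]
1 [0.01, 0.11, -0.01] [0.83, 0.0, -0.01]
2 [0.01, 0.11, -0.02] [0.83, 0.0, -0.01]
3 [0.01, 0.1, -0.04] [0.83, 0.0, -0.01]
4 [0.01, 0.1, -0.05] [0.83, -0.01, -0.01]
5 [0.01, 0.1, -0.06] [0.83, 0.0, 0.0]
6 [0.01, 0.09, -0.07] [0.83, 0.0, -0.01]
-- at [ 0.534 -0.267  0.3  ]
```

Emit:
drive_tool([
  {"translation":[0.01,0.11,-0.01],"angular":[0.83,0,-0.01],"gripper":0},
  {"translation":[0.01,0.11,-0.02],"angular":[0.83,0,-0.01],"gripper":0},
  {"translation":[0.01,0.1,-0.04],"angular":[0.83,0,-0.01],"gripper":0},
  {"translation":[0.01,0.1,-0.05],"angular":[0.83,0,-0.01],"gripper":0},
  {"translation":[0.01,0.1,-0.06],"angular":[0.83,0,0],"gripper":0},
  {"translation":[0.01,0.09,-0.07],"angular":[0.83,0,-0.01],"gripper":0},
  {"translation":[0,0,0],"angular":[0,0,0],"gripper":0},
  {"translation":[0,0,0],"angular":[0,0,0],"gripper":0},
])

```text
t: 16.02
tool_pos: [0.5361, -0.265, 0.3027]
tool_rot: [-2.447, -0.006, -0.004]
contact_force: [1.2, 0.1, -2.0]
opening: 0.0123
grip_force: 75.1
```

```bash
python3 - <<'E'
from h import *
print(ctrl.get_obs()['q'])
p,R=pose(); print(p,R.as_matrix()[:,1:].round(3))
for pt in([.001,-.0413,-.0065],[.001,-.0826,-.0065]): print((p+R.apply(pt)).round(4))
for n in('side','scene','wrist'):
    w=grab(n);W=cloud(w);L=R.inv().apply(W.reshape(-1,3)-p).reshape(W.shape)
    m=(abs(L[...,0])<.06)&(L[...,1]<-.045)&(L[...,1]>-.1)&(abs(L[...,2])<.03);q=L[m]
    if len(q)>20: print(n,len(q),np.median(q,0).round(4),q.min(0).round(4),q.max(0).round(4))
a,b=load('scene'),load('side')
save('t1',np.hstack([cv2.resize(a['color'][120:330,80:360],(400,300)),cv2.resize(b['color'][60:228,200:424],(400,300))]))
E
```

```text
[-0.79885832  0.21242329  1.42706246  0.51112616  1.98653488  0.86030339]
[ 0.53610553 -0.26504817  0.30274137] [[ 0.005  0.001]
 [-0.768  0.64 ]
 [-0.64  -0.768]]
[ 0.5369 -0.2375  0.3342]
[ 0.5367 -0.2057  0.3606]
side 274 [-0.0043 -0.0794 -0.0021] [-0.048  -0.0916 -0.0138] [ 0.0455 -0.0452  0.0033]
scene 744 [ 0.0185 -0.0776 -0.0085] [-0.044  -0.092  -0.0135] [ 0.0491 -0.045   0.0022]
wrist 5551 [ 0.017  -0.0723 -0.0124] [-0.0421 -0.0882 -0.0153] [ 0.0472 -0.045  -0.0009]
```

View pics/t1.png

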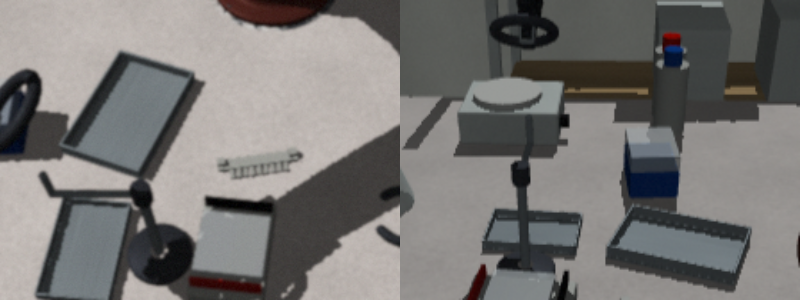

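The ring is held and tilted 40° at right panel (525,30), with its hole above the pin at left panel (45,180). Lowering it over the pin.

```bash
python3 - <<'E'
from h import *
plan([((.534,-.267,.21),target(-90,40),4),((.534,-.268,.130),target(-90,40),6),((.534,-.279,.123),target(-90,40),3)])
E
```

```text
1 [-0.02, 0.39, 0.44] [0.01, 0.0, 0.01]
2 [-0.02, 0.38, 0.45] [0.01, -0.01, 0.01]
3 [-0.01, 0.39, 0.44] [0.0, 0.0, 0.02]
4 [-0.02, 0.39, 0.44] [0.01, -0.01, 0.01]
-- at [ 0.534 -0.267  0.21 ]
5 [0.0, 0.22, 0.25] [0.0, 0.0, 0.0]
6 [0.0, 0.21, 0.26] [0.0, 0.0, 0.0]
7 [0.0, 0.22, 0.25] [0.0, 0.0, 0.0]
8 [0.0, 0.22, 0.25] [0.0, 0.0, 0.0]
9 [0.0, 0.21, 0.26] [0.0, 0.0, 0.0]
10 [0.0, 0.22, 0.25] [0.0, 0.0, 0.0]
-- at [ 0.534 -0.268  0.13 ]
11 [0.0, 0.11, -0.01] [0.0, 0.0, 0.0]
12 [0.0, 0.11, -0.02] [0.0, 0.0, 0.0]
13 [0.0, 0.1, -0.01] [0.0, 0.0, 0.0]
-- at [ 0.534 -0.279  0.123]
```

Emit:
drive_tool([
  {"translation":[-0.02,0.39,0.44],"angular":[0,0,0.01],"gripper":0},
  {"translation":[-0.02,0.38,0.45],"angular":[0,0,0.01],"gripper":0},
  {"translation":[-0.01,0.39,0.44],"angular":[0,0,0.01],"gripper":0},
  {"translation":[-0.02,0.39,0.44],"angular":[0,0,0.01],"gripper":0},
  {"translation":[0,0.22,0.25],"angular":[0,0,0],"gripper":0},
  {"translation":[0,0.21,0.26],"angular":[0,0,0],"gripper":0},
  {"translation":[0,0,0],"angular":[0,0,0],"gripper":0},
])

```text
t: 17.05
tool_pos: [0.5335, -0.2679, 0.1814]
tool_rot: [-2.445, 0.002, -0.001]
contact_force: [-1.4, 0.2, -3.7]
opening: 0.0122
grip_force: 75.1
```

```bash
python3 - <<'E'
from h import *
p,R=pose(); print(p,(p+R.apply([.001,-.0413,-.0065])).round(4))
a,b,w=grab('scene'),grab('side'),grab('wrist')
save('t2',np.hstack([cv2.resize(a['color'][120:330,80:360],(400,300)),cv2.resize(b['color'][60:228,200:424],(400,300))]))
plan([((.534,-.268,.130),target(-90,40),4),((.534,-.279,.123),target(-90,40),3)])
E
```

```text
[ 0.53345516 -0.26787037  0.18143369] [ 0.5345 -0.2404  0.2129]
1 [0.0, 0.21, 0.26] [0.01, -0.01, 0.0]
2 [0.0, 0.21, 0.26] [0.0, 0.0, 0.0]
3 [-0.01, 0.21, 0.26] [0.01, -0.01, 0.0]
4 [0.0, 0.22, 0.26] [0.01, 0.0, 0.0]
-- at [ 0.534 -0.268  0.13 ]
5 [0.0, 0.11, -0.02] [0.0, 0.0, 0.0]
6 [0.0, 0.1, -0.01] [0.0, 0.0, 0.0]
7 [0.0, 0.11, -0.02] [0.0, 0.0, 0.0]
-- at [ 0.534 -0.279  0.123]
```

View pics/t2.png

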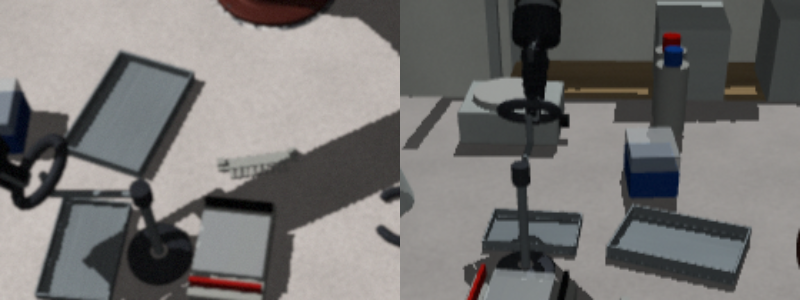

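Left panel: the pin tip (45,183) is inside the ring's hole (ring at (40,170)), with no contact force. Continuing down, then outward.

Emit:
drive_tool([
  {"translation":[0,0.21,0.26],"angular":[0,0,0],"gripper":0},
  {"translation":[0,0.21,0.26],"angular":[0,0,0],"gripper":0},
  {"translation":[0,0.21,0.26],"angular":[0,0,0],"gripper":0},
  {"translation":[0,0.22,0.26],"angular":[0,0,0],"gripper":0},
  {"translation":[0,0.1,-0.02],"angular":[0,0,0],"gripper":0},
  {"translation":[0,0.1,-0.02],"angular":[0,0,0],"gripper":0},
  {"translation":[0,0.08,-0.02],"angular":[0,0,0],"gripper":0},
  {"translation":[0,0,0],"angular":[0,0,0],"gripper":0},
])

```text
t: 18.2
tool_pos: [0.534, -0.2783, 0.1238]
tool_rot: [-2.447, 0.002, -0.003]
contact_force: [0.0, 0.3, -2.3]
opening: 0.0123
grip_force: 75.1
```

```bash
python3 - <<'E'
from h import *
p,R=pose(); print(p,'inner bar',(p+R.apply([.001,-.0826,-.0065])).round(4))
a,b,w=grab('scene'),grab('side'),grab('wrist')
for n,im in(('s',a),('d',b),('w',w)):
    W=cloud(im);L=R.inv().apply(W.reshape(-1,3)-p).reshape(W.shape)
    m=(W[...,2]>.19)&(W[...,2]<.213)&(np.hypot(W[...,0]-.534,W[...,1]+.237)<.02)&(W[...,1]>-.255);q=W[m]
    if len(q): print(n,'pin',len(q),np.median(q,0).round(4),q.min(0).round(4),q.max(0).round(4))
save('t3',np.hstack([cv2.resize(a['color'][120:330,80:360],(400,300)),cv2.resize(w['color'],(400,300))]))
E
```

```text
[ 0.5339974  -0.27830431  0.12381192] inner bar [ 0.535  -0.219   0.1817]
s pin 59 [ 0.5378 -0.235   0.2025] [ 0.5315 -0.2416  0.1907] [ 0.5412 -0.231   0.2116]
d pin 28 [ 0.5333 -0.2339  0.2012] [ 0.5302 -0.238   0.1904] [ 0.5389 -0.2276  0.2104]
w pin 1340 [ 0.5357 -0.2419  0.2003] [ 0.5291 -0.2454  0.19  ] [ 0.5393 -0.2357  0.2094]
```

View pics/t3.png

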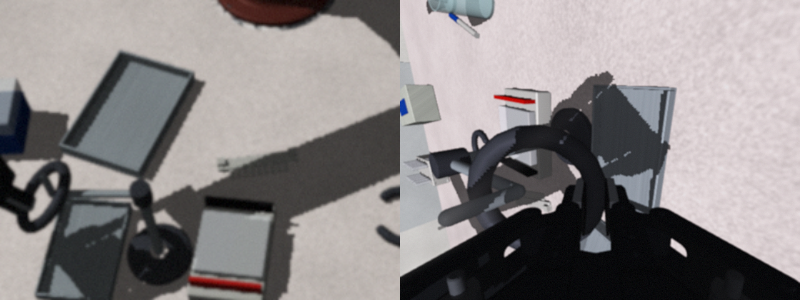

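The pin passes up through the hole (wrist panel, pin at (480,200) in front of the ring). The inner bar is 6 mm above the arm, just inboard of the pin. I'll lower 5 mm and tilt further about the inner bar, so the ring barely swings on release.

```bash
python3 - <<'E'
from h import *
bar=np.array([.001,-.0826,-.0065])
def at(th,z): Q=target(-90,th); return (np.array([.535,-.2195,z])-Q.apply(bar),Q,1)
plan([at(40,.177)]+[at(t,.177) for t in(46,52,58,64)])
E
```

```text
1 [0.0, 0.09, 0.08] [0.02, -0.02, 0.0]
-- at [ 0.534 -0.279  0.119]
2 [0.0, -0.03, 0.21] [0.75, 0.0, 0.0]
-- at [ 0.534 -0.272  0.113]
3 [0.0, -0.02, 0.22] [0.75, 0.0, 0.0]
-- at [ 0.534 -0.265  0.108]
4 [0.0, -0.03, 0.21] [0.75, 0.0, 0.0]
-- at [ 0.534 -0.258  0.104]
5 [0.0, -0.03, 0.22] [0.75, 0.0, 0.0]
-- at [ 0.534 -0.25   0.1  ]
```

Emit:
drive_tool([
  {"translation":[0,0.09,0.08],"angular":[0,0,0],"gripper":0},
  {"translation":[0,-0.03,0.21],"angular":[0.75,0,0],"gripper":0},
  {"translation":[0,-0.02,0.22],"angular":[0.75,0,0],"gripper":0},
  {"translation":[0,-0.03,0.21],"angular":[0.75,0,0],"gripper":0},
  {"translation":[0,-0.03,0.22],"angular":[0.75,0,0],"gripper":0},
  {"translation":[0,0,0],"angular":[0,0,0],"gripper":0},
  {"translation":[0,0,0],"angular":[0,0,0],"gripper":0},
])

```text
t: 19.23
tool_pos: [0.534, -0.2503, 0.0999]
tool_rot: [-2.029, 0.0, -0.003]
contact_force: [-0.7, -0.5, 0.2]
opening: 0.0127
grip_force: 75.5
```

```bash
python3 - <<'E'
from h import *
p,R=pose(); print(p,R.as_matrix()[:,2].round(3),'inner bar',(p+R.apply([.001,-.0826,-.0065])).round(4),ctrl.get_obs()['q'])
E
```

```text
[ 0.5339766  -0.25026433  0.09985247] [ 0.002  0.897 -0.443] inner bar [ 0.5349 -0.2195  0.1768] [-0.85553327  0.58169084  1.47753453  0.69442609  1.97025693  0.67991852]
```

Emit:
drive_tool([
  {"translation":[0,0,0],"angular":[0,0,0],"gripper":0.2},
  {"translation":[0,0,0],"angular":[0,0,0],"gripper":0.3},
  {"translation":[0,0,0],"angular":[0,0,0],"gripper":0.35},
  {"translation":[0,0,-0.2],"angular":[0,0,0],"gripper":0.35},
  {"translation":[0,0,-0.6],"angular":[0,0,0],"gripper":0.35},
  {"translation":[0,0,-1],"angular":[0,0,0],"gripper":0.35},
  {"translation":[0,0,-1],"angular":[0,0,0],"gripper":0.35},
  {"translation":[0,0,-1],"angular":[0,0,0],"gripper":0.35},
])

```text
t: 20.23
tool_pos: [0.5334, -0.3878, 0.1673]
tool_rot: [-2.028, 0.001, -0.003]
contact_force: [0.6, -1.3, 0.7]
opening: 0.0297
grip_force: 0.0
```

Emit:
drive_tool([
  {"translation":[0,0,-0.5],"angular":[0,0,0],"gripper":0.35},
  {"translation":[0,0,0],"angular":[0,0,0],"gripper":0.35},
  {"translation":[0,0,0],"angular":[0,0,0],"gripper":0.35},
  {"translation":[0,0,0],"angular":[0,0,0],"gripper":0.35},
  {"translation":[0,0,0],"angular":[0,0,0],"gripper":0.35},
  {"translation":[0,0,0],"angular":[0,0,0],"gripper":0.35},
  {"translation":[0,0,0],"angular":[0,0,0],"gripper":0.35},
  {"translation":[0,0,0],"angular":[0,0,0],"gripper":0.35},
])

```text
t: 21.22
tool_pos: [0.5335, -0.4042, 0.1754]
tool_rot: [-2.027, 0.001, -0.003]
contact_force: [0.3, 0.5, -0.1]
opening: 0.0297
grip_force: 0.0
```

```bash
python3 - <<'E'
from h import *
a,b,w=grab('scene'),grab('side'),grab('wrist')
W=cloud(a)
for n,im in(('s',a),('d',b),('w',w)):
    W=cloud(im)
    m=(W[...,2]>.19)&(W[...,2]<.213)&(np.hypot(W[...,0]-.534,W[...,1]+.237)<.02);q=W[m]
    if len(q): print(n,'pin',len(q),np.median(q,0).round(4))
    m=(W[...,2]>.05)&(W[...,2]<.15)&(abs(W[...,0]-.534)<.06)&(abs(W[...,1]+.23)<.07);q=W[m]
    if len(q): print(n,'ring',len(q),np.median(q,0).round(4),q.min(0).round(4),q.max(0).round(4))
save('f1',np.hstack([cv2.resize(a['color'][120:330,80:360],(400,300)),cv2.resize(w['color'],(400,300))]))
E
```

```text
s pin 55 [ 0.5375 -0.2342  0.2021]
s ring 435 [ 0.534  -0.2122  0.1101] [ 0.4891 -0.2251  0.0893] [ 0.5836 -0.2051  0.1499]
d pin 25 [ 0.533  -0.2336  0.2004]
d ring 258 [ 0.5231 -0.2091  0.1185] [ 0.4851 -0.2222  0.0894] [ 0.5808 -0.2009  0.15  ]
w pin 213 [ 0.5342 -0.2422  0.1996]
w ring 1687 [ 0.5369 -0.2215  0.1143] [ 0.4849 -0.2297  0.0882] [ 0.5809 -0.2087  0.15  ]
```

View pics/f1.png

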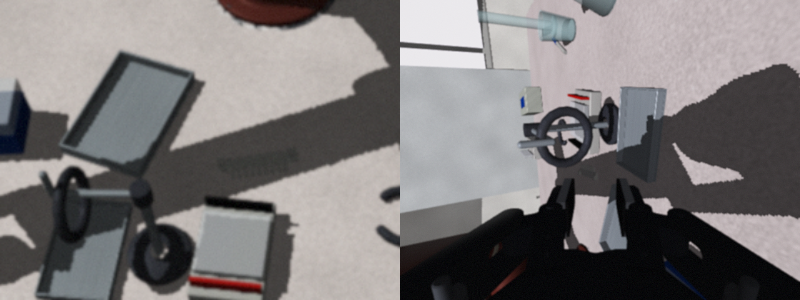

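The ring hangs on the hook over the tray (left panel (70,205)), with the gripper well clear. I'll let any swing die out and check that it's still.

Emit:
drive_tool([
  {"translation":[0,0,-0.5],"angular":[0,0,0],"gripper":0.35},
  {"translation":[0,0,0],"angular":[0,0,0],"gripper":0.35},
  {"translation":[0,0,0],"angular":[0,0,0],"gripper":0.35},
  {"translation":[0,0,0],"angular":[0,0,0],"gripper":0.35},
  {"translation":[0,0,0],"angular":[0,0,0],"gripper":0.35},
  {"translation":[0,0,0],"angular":[0,0,0],"gripper":0.35},
  {"translation":[0,0,0],"angular":[0,0,0],"gripper":0.35},
  {"translation":[0,0,0],"angular":[0,0,0],"gripper":0.35},
])

```text
t: 22.38
tool_pos: [0.5335, -0.4222, 0.1842]
tool_rot: [-2.027, 0.001, -0.003]
contact_force: [-0.5, -0.1, 0.3]
opening: 0.0297
grip_force: 0.0
```

Emit:
drive_tool([
  {"translation":[0,0,0],"angular":[0,0,0],"gripper":0.35},
  {"translation":[0,0,0],"angular":[0,0,0],"gripper":0.35},
  {"translation":[0,0,0],"angular":[0,0,0],"gripper":0.35},
  {"translation":[0,0,0],"angular":[0,0,0],"gripper":0.35},
  {"translation":[0,0,0],"angular":[0,0,0],"gripper":0.35},
  {"translation":[0,0,0],"angular":[0,0,0],"gripper":0.35},
  {"translation":[0,0,0],"angular":[0,0,0],"gripper":0.35},
  {"translation":[0,0,0],"angular":[0,0,0],"gripper":0.35},
])

```text
t: 23.38
tool_pos: [0.5334, -0.4222, 0.1841]
tool_rot: [-2.027, 0.001, -0.003]
contact_force: [-0.3, 0.1, 0.2]
opening: 0.03
grip_force: 0.0
```

```bash
python3 - <<'E'
from h import *
for i in range(4):
    im=grab('scene')
    W=cloud(im)
    m=(W[...,2]>.05)&(W[...,2]<.15)&(abs(W[...,0]-.534)<.06)&(abs(W[...,1]+.23)<.07);q=W[m]
    print('ring',len(q),np.median(q,0).round(4),q.min(0).round(4),q.max(0).round(4))
E
```

```text
ring 409 [ 0.5349 -0.2166  0.1096] [ 0.4908 -0.2281  0.0921] [ 0.5832 -0.2116  0.15  ]
ring 405 [ 0.5345 -0.2164  0.1094] [ 0.4905 -0.2277  0.0926] [ 0.5828 -0.2117  0.1499]
ring 406 [ 0.5346 -0.2165  0.1099] [ 0.4891 -0.2274  0.0924] [ 0.5831 -0.2114  0.1496]
ring 408 [ 0.5346 -0.2166  0.1093] [ 0.4895 -0.2272  0.0911] [ 0.5835 -0.2113  0.15  ]
```

The ring is still, vertical, over the tray centre and against the pin. Handing in.

```bash
python3 -c "
from station import ctrl
print(ctrl.finish_job())"
```

```text
the job is handed in; nothing more can be done
None
```

I turned the hook to point at the middle of the small drip tray, then hung the closed ring on it. The ring was hanging still over the tray with the robot clear when I handed the job in, at about 23.6 s of the 64 s.

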